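# Line up the cherry jars in the rack

## Robot

A 7-joint arm with a two-finger parallel gripper is mounted at the origin on the work surface. World frame = base frame: x ahead of the robot, y to its left, z up, the work surface at z = 0. Lengths are in m, angles in rad, forces in N, time in s.
With the tool pointing down it reaches from about 0.425 to 0.875 m from the base axis. Payload 4.7 kg.
Tool frame: the origin (TCP) lies midway between the tips of the shut fingers; the grasp point (between the pads) lies 19 mm behind it; z points along the fingers, x is the direction in which the jaws open and shut, and the axes are right-handed (so a half turn about z gives the same grasp; the last joint's range is limited). The gripper opens to 87 mm and grips with 3 to 60 N. Pads are 19 mm wide; open, the fingers measure 117 mm over their backs; the gripper's body (75 mm by 190 mm) begins 51 mm behind the grasp point.
Start: joints at [-1.224, 0.321, -0.07, 1.45, 0.023, 1.371, -0.057], TCP at [0.212, 0.614, 0.223] pointing down, gripper open.
Joint ranges: [-2.86, 2.86], [-0.3, 2.09], [-1.38, 1.24], [0.06, 2.45], [-1.56, 4.7], [0.09, 2.05], [-2.69, 2.69]. Speed limits (rad/s): [2.57, 2.57, 3.14, 3.14, 3.14, 3.14, 3.14].

## Interface

Orientations are given as a rotation vector (axis times angle).
In Python, from bench import get_state, eyes, ticket gives the robot as it stands.
- The arm moves only by the tool carry_out, never from a script. Its argument "motion" is a list of rows, each a list of 2 entries, a list of its own where there are three numbers: the shift along the world's x, y, z in m, then the turn about the world's z in rad. A call has 1 to 20 rows; each row is the pose to reach, as a shift and turn from the pose commanded when the call began; what a row does not reach only later rows make up. A row lasts 1/10 s, in which the tool goes at most 50 mm and 8.59 degrees, less where a joint would pass 70% of its speed; a pose out of reach is approached as far as the arm can. A call with a gripper value outside its range is refused whole. "grip" is the gripper command: -1 is fully open, 1 is shut, values between are in proportion, set as the call begins (left out, the last holds). The fingers move at their own pace and stop on an object; "squeeze" is the grip in N (left out, the last holds). Time passes only in rows, so rows that repeat a pose let the fingers close. It gives the time, the measured TCP pose, the force and the opening at its end, in the units of the state.
- get_state(): the state, without advancing time (a new reading comes with each control period).
- eyes.get_image(name): name is "scene" or "top" or "wrist"; returns a dict with "pixels" (384x512x3 uint8, blue, green, red), "mtx" (3x3 intrinsics, pixels), "extrinsics" (4x4, takes a point from camera to world coordinates). Camera axes: x right, y down, z forward; pixel columns grow to the right and rows downward; lengths in m; the calibration is good to about 2 mm. A picture is of the moment at which its call begins. There is no depth.
- ticket.close_job(): hands the job in, once; it reports no verdict.
The state is a dict: "time": time; "joint_positions": joint angles; "qd": joint speeds; "joint_torque": joint torques, N m; "position": TCP position; "tool_rot": TCP orientation; "ft_force": force on the tool from outside, world axes, zero at the start; "torque": the same for the moment, N m; "grip_width": opening from 0.0 (shut) to 1.0 (fully open).
Only numpy, scipy, OpenCV 4.12 (cv2) and the standard library are available. Lean on these libraries where they do the work, as an engineer would, in place of code of your own. Each camera call takes 0.05 s, during which the arm holds its last target. There are 200 camera calls.

## Task

Push the square jar of dark cherries (black lid) along the counter into the corner of the wooden rack, flush against both the long rail and the end stop, and push the round jar of red cherries (white lid) back until it touches the long rail as well. Only push them with the fingers: do not pick the jars up or tip them, and leave everything else where it stands.

Things in the scene. Friction and masses are not known exactly. Their poses are not given: they have to be found in the camera images.
- rack: L-shaped wooden jar rack fixed to the counter: two low strips, 18 mm thick and 30 mm high. Origin: the inner corner, at counter height. Its x axis points away from the robot, square to the long rail; its y axis points left along the rail. The long rail's inner face is the plane x = 0 and runs from the corner 602 mm to -y; the end stop's inner face is the plane y = 0 and runs from the corner 100 mm to -x. Jars stand on the bare counter on the side x < 0, y < 0
- square_jar_center (a point): square glass jar of dark cherries with a black lid: a body 84 mm x 84 mm and 54 mm high (vertical faces square to its x and y axes) with a lid 68 mm in diameter on it, 70 mm high in all, about 0.45 kg, loose. The point is its centre, 35 mm above its underside. At the start its x axis is within 0.35 rad of the rack's. Slides when pushed low (20 to 30 mm up) with a few newtons
- round_jar_center (a point): round glass jar of bright red cherries with a white lid, 84 mm in diameter, 70 mm high in all (the glass 54 mm), about 0.42 kg, loose. The point is its centre, 35 mm above its underside. Slides when pushed low (20 to 30 mm up) with a few newtons
- end_jar: small round green glass jar with a brass lid, 66 mm in diameter, 66 mm high, standing at the far right of the rack; not to be moved. Origin: the centre of its underside
- shaker: small white salt shaker with a steel top, 36 mm in diameter, 60 mm high, standing upright between the two jars; not to be moved. Origin: the centre of its underside
- mug: blue mug, 76 mm in diameter, 85 mm high, left of the rack's end stop; not to be moved. Origin: the centre of its underside
- oil: green oil bottle, 60 mm in diameter, 220 mm high, left of the rack's corner; not to be moved. Origin: the centre of its underside
- spoon: steel spoon with a wooden handle, lying on the counter at the right; not to be moved. Origin: under its middle, its x axis along it

How it is judged:
By the outcome, as a careful person would: the job done as asked, in the order asked, and still so for the second after the job is handed in, with the robot touching nothing.
It also fails if it takes over 72 s, if anything falls off the work surface, if the arm or the gripper's body presses on something with over 40 N, if the wrist force passes 120 N, or if a joint passes its speed limit or range.

## Working session

There is one attempt and no reset: what is moved stays moved. The work goes in short steps, Python scripts to look and compute and a tool call to move; the robot and the scene stay as the last step left them, time stands still between calls to the robot, and variables do not carry over. Pictures are saved under pics/ and viewed, about 8 in all and at most 12, crops included, and the job is handed in when it is done.

Besides the shell and the picture viewer there is one more tool, called after "Emit:" as a command line: name --argument value ..., lists and objects as JSON in quotes. carry_out: Moves the arm, as the interface text tells. Its arguments: {"type":"object","properties":{"motion":{"type":"array","items":{"type":"array"}},"grip":{"type":"number"},"squeeze":{"type":"number"}},"required":["motion"]}

```bash
mkdir -p pics; cat > h.py <<'E'
import numpy as np, cv2
from bench import get_state, eyes, ticket
def shot(cam,fn=None):
    d=eyes.get_image(cam)
    if fn: cv2.imwrite('pics/'+fn,d['pixels'])
    return d
def px2w(d,u,v,z):
    K=np.array(d['mtx']);T=np.array(d['extrinsics'])
    r=T[:3,:3]@np.linalg.solve(K,[u,v,1.]);o=T[:3,3]
    return o+r*(z-o[2])/r[2]
def w2px(d,p):
    K=np.array(d['mtx']);T=np.array(d['extrinsics'])
    c=T[:3,:3].T@(np.array(p)-T[:3,3]);q=K@c
    return q[:2]/q[2]
E
python3 - <<'E'
from h import *
s=get_state();print(s)
for c in ['top','scene']:
    d=shot(c,c+'0.png');print(np.round(d['extrinsics'],3).tolist(),np.array(d['mtx']).tolist())
E
```

```text
{'time': 0.0, 'joint_positions': array([-1.22393003,  0.32182166, -0.07008415,  1.45167396,  0.0225851 ,
        1.37081226, -0.05687926]), 'qd': array([-0.00227671, -0.00157916, -0.00076413, -0.0005196 ,  0.00145137,
        0.00065077, -0.0010533 ]), 'joint_torque': array([-1.26451181e-03, -4.91286635e+01, -4.04450800e-01, -3.12524414e+01,
       -6.38622791e-02,  4.38528636e-02,  1.78312166e-04]), 'position': array([0.21218818, 0.61379815, 0.22146291]), 'tool_rot': array([ 2.55766030e+00,  1.82222822e+00, -2.38629324e-03]), 'ft_force': array([0.67942681, 0.10557756, 0.6955828 ]), 'torque': array([-0.00967627,  0.01436389,  0.0218211 ]), 'grip_width': 1.0020103476132773}
[[0.005, -0.998, 0.06, 0.521], [-1.0, -0.005, -0.006, 0.012], [0.006, -0.06, -0.998, 0.991], [0.0, 0.0, 0.0, 1.0]] [[381.4696180578857, 0.0, 263.9039015147896], [0.0, 381.4696180578857, 188.3841284617096], [0.0, 0.0, 1.0]]
[[0.83, 0.345, -0.438, 1.108], [0.558, -0.525, 0.643, -0.777], [-0.008, -0.778, -0.628, 0.808], [0.0, 0.0, 0.0, 1.0]] [[429.7160137016764, 0.0, 257.30492202460266], [0.0, 429.7160137016764, 193.36585867378054], [0.0, 0.0, 1.0]]
```

View pics/top0.png

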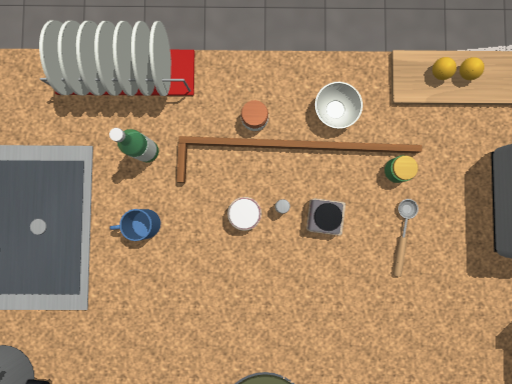

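View pics/scene0.png

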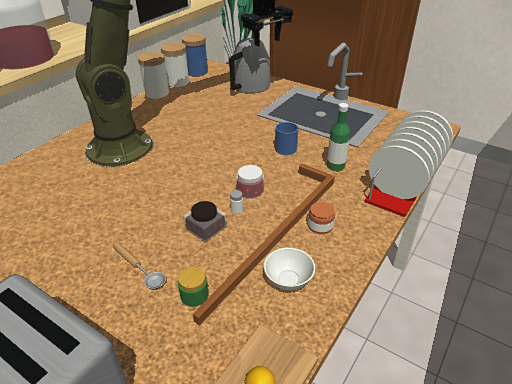

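```bash
python3 - <<'E'
from h import *
im=cv2.imread('pics/top0.png')[125:255,165:435]
cv2.imwrite('pics/c1.png',cv2.resize(im,None,fx=2.96,fy=2.96,interpolation=cv2.INTER_CUBIC))
E
```

```text
(no output)
```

View pics/c1.png

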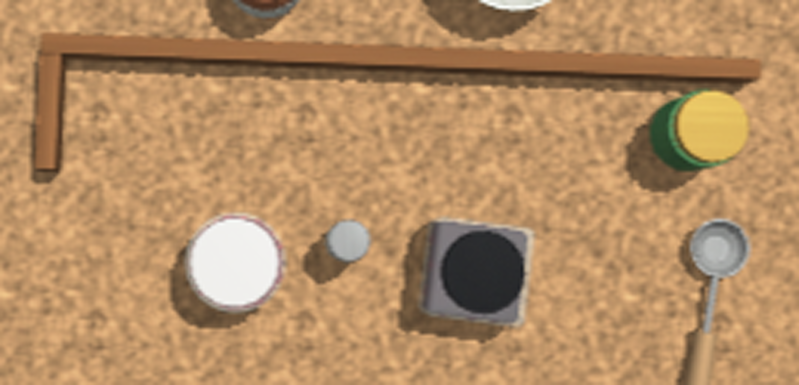

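```bash
python3 - <<'E'
from h import *
d=shot('top')
f=lambda u,v,z:px2w(d,u/2.96+165-.33,v/2.96+125-.33,z)[:2].round(4)
for n,a in dict(railL=(65,55,.03),railR=(760,80,.03),stopT=(63,55,.03),stopB=(57,170,.03),round=(234,263,.07),shaker=(349,241,.06),sqlid=(483,272,.07),end=(713,126,.066),sqTL=(436,222,.054),sqTR=(532,230,.054),sqBR=(524,326,.054)).items(): print(n,f(*a))
E
```

```text
railL [0.692  0.2026]
railR [ 0.674  -0.3943]
stopT [0.692  0.2043]
stopB [0.5931 0.2077]
round [0.5151 0.0544]
shaker [ 0.5336 -0.0396]
sqlid [ 0.5088 -0.1482]
end [ 0.6298 -0.3395]
sqTL [ 0.5498 -0.1122]
sqTR [ 0.5436 -0.1919]
sqBR [ 0.4643 -0.1847]
```

Top view: the rail's inner edge runs crop (65,55)–(760,80) and the stop is at left. The round jar is at (234,263), the shaker at (349,241) and the square jar's lid at (483,272). The rack yaw is about -0.03. The jar can go back to the rail and then left along it, with about 45 mm to spare past the shaker and round jar.

Emit:
carry_out --motion '[[[0.03,-0.03,0],0.03],[[0.06,-0.06,0],0.06],[[0.09,-0.09,0],0.09],[[0.12,-0.12,0],0.12],[[0.15,-0.15,0],0.15],[[0.18,-0.18,0],0.18],[[0.21,-0.22,0],0.21],[[0.23,-0.26,0],0.24],[[0.24,-0.3,0],0.27],[[0.24,-0.34,0],0.303],[[0.24,-0.38,0],0.303],[[0.24,-0.42,0],0.303],[[0.24,-0.47,0],0.303],[[0.24,-0.52,0],0.303],[[0.24,-0.57,0],0.303],[[0.24,-0.62,0],0.303],[[0.235,-0.67,0],0.303],[[0.23,-0.71,0],0.303],[[0.225,-0.74,0],0.303],[[0.219,-0.76,0],0.303]]' --grip 0.08

```text
time: 2.15
position: [0.4306, -0.1484, 0.2226]
tool_rot: [2.258, 2.184, 0.0]
ft_force: [-0.3, 0.1, -1.0]
grip_width: 0.456
```

Emit:
carry_out --motion '[[[0,0,-0.03],0],[[0,0,-0.06],0],[[0,0,-0.09],0],[[0,0,-0.12],0],[[0,0,-0.145],0],[[0,0,-0.165],0],[[0,0,-0.18],0],[[0,0,-0.19],0],[[0,0,-0.197],0],[[0,0,-0.197],0]]'

```text
time: 3.15
position: [0.4309, -0.1456, 0.025]
tool_rot: [-2.254, -2.187, 0.001]
ft_force: [-0.7, -0.4, -0.1]
grip_width: 0.462
```

```bash
python3 - <<'E'
from h import *
a=shot('top')['pixels'];b=shot('wrist')['pixels']
im=cv2.resize(a[125:275,165:435],(800,444),interpolation=cv2.INTER_CUBIC)
cv2.imwrite('pics/p4.png',im)
cv2.imwrite('pics/w4.png',b)
print(get_state()['ft_force'],get_state()['position'])
E
```

```text
[ 0.51468781 -0.95465077  1.05116978] [ 0.43180324 -0.1457707   0.02603497]
```

View pics/p4.png

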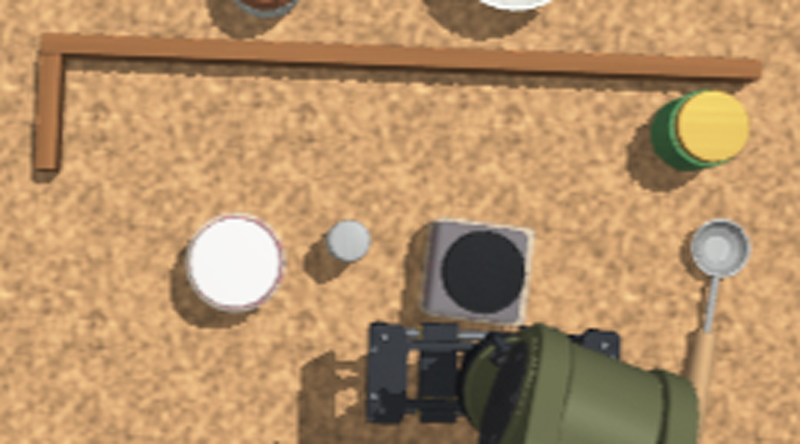

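The gripper sits just behind the square jar (lid at 483,272), clear of everything else. Next I push it back towards the rail.

Emit:
carry_out --motion '[[[0.008,0,0],0],[[0.014,0,0],0],[[0.018,0,0],0],[[0.022,-0.001,0],0],[[0.026,-0.001,0],0],[[0.031,-0.001,0],0],[[0.036,-0.001,0],0],[[0.042,-0.001,0],0],[[0.048,-0.001,0],0],[[0.054,-0.002,0],0],[[0.06,-0.002,0],0],[[0.066,-0.002,0],0],[[0.072,-0.002,0],0],[[0.078,-0.002,0],0],[[0.084,-0.003,0],0],[[0.09,-0.003,0],0],[[0.096,-0.003,0],0],[[0.102,-0.003,0],0],[[0.108,-0.003,0],0],[[0.114,-0.003,0],0]]'

```text
time: 5.25
position: [0.5427, -0.149, 0.0249]
tool_rot: [-2.251, -2.184, 0.006]
ft_force: [-6.9, -0.4, 5.8]
grip_width: 0.458
```

Emit:
carry_out --motion '[[[0.005,0,0],0],[[0.01,0,0],0],[[0.014,0,0],0],[[0.018,0,0],0],[[0.022,0,0],0],[[0.026,0,0],0],[[0.03,-0.001,0],0],[[0.033,-0.001,0],0],[[0.035,-0.001,0],0],[[0.036,-0.001,0],0]]'

```text
time: 6.25
position: [0.5789, -0.1499, 0.0249]
tool_rot: [-2.252, -2.184, 0.005]
ft_force: [-7.9, 0.4, 4.2]
grip_width: 0.461
```

Emit:
carry_out --motion '[[[0.001,0,0],0],[[0.002,0,0],0],[[0.003,0,0],0],[[0.004,0,0],0]]'

```text
time: 6.65
position: [0.5826, -0.15, 0.0249]
tool_rot: [-2.252, -2.184, 0.006]
ft_force: [-7.7, 1.4, 3.8]
grip_width: 0.456
```

```bash
python3 - <<'E'
from h import *
a=shot('top')['pixels']
cv2.imwrite('pics/p5.png',cv2.resize(a[125:275,165:435],(800,444),interpolation=cv2.INTER_CUBIC))
E
```

```text
(no output)
```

View pics/p5.png

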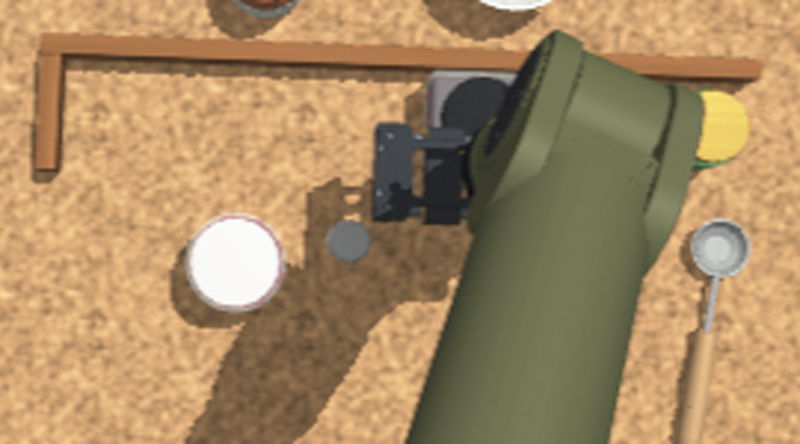

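The jar's back edge is near the rail (about row 70) but not yet in contact, since the force is only sliding friction. I'll creep on.

Emit:
carry_out --motion '[[[0.001,0,0],0],[[0.002,0,0],0],[[0.003,0,0],0]]'

```text
time: 7.0
position: [0.5857, -0.15, 0.0249]
tool_rot: [-2.252, -2.184, 0.006]
ft_force: [-7.4, 0.0, 4.4]
grip_width: 0.464
```

Emit:
carry_out --motion '[[[0.001,0,0],0],[[0.002,0,0],0]]'

```text
time: 7.2
position: [0.5874, -0.1501, 0.0249]
tool_rot: [-2.251, -2.184, 0.006]
ft_force: [-9.9, 0.6, 7.1]
grip_width: 0.459
```

Emit:
carry_out --motion '[[[0.001,0,0],0],[[0.002,0,0],0]]'

```text
time: 7.4
position: [0.5873, -0.1501, 0.0249]
tool_rot: [-2.249, -2.181, 0.01]
ft_force: [-14.5, 0.6, 12.1]
grip_width: 0.467
```

Emit:
carry_out --motion '[[[-0.01,0,0],0],[[-0.03,0,0],0],[[-0.045,0,0.01],0],[[-0.045,0,0.05],0],[[-0.045,0,0.095],0],[[-0.045,-0.01,0.135],0],[[-0.04,-0.04,0.135],-0.14],[[-0.03,-0.07,0.135],-0.28],[[-0.02,-0.1,0.135],-0.42],[[-0.01,-0.13,0.135],-0.56],[[0,-0.16,0.135],-0.7],[[0.01,-0.19,0.135],-0.84],[[0.02,-0.22,0.135],-0.98],[[0.025,-0.25,0.135],-1.12],[[0.03,-0.27,0.135],-1.26],[[0.035,-0.28,0.135],-1.4],[[0.039,-0.289,0.135],-1.51],[[0.039,-0.289,0.135],-1.571],[[0.039,-0.289,0.135],-1.571]]'

```text
time: 9.3
position: [0.6314, -0.439, 0.1598]
tool_rot: [3.141, -0.047, -0.001]
ft_force: [-0.4, 1.1, -0.3]
grip_width: 0.46
```

```bash
python3 - <<'E'
from h import *
d=shot('top');a=d['pixels']
cv2.imwrite('pics/p6.png',cv2.resize(a[125:275,165:435],(800,444),interpolation=cv2.INTER_CUBIC))
E
```

```text
(no output)
```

View pics/p6.png

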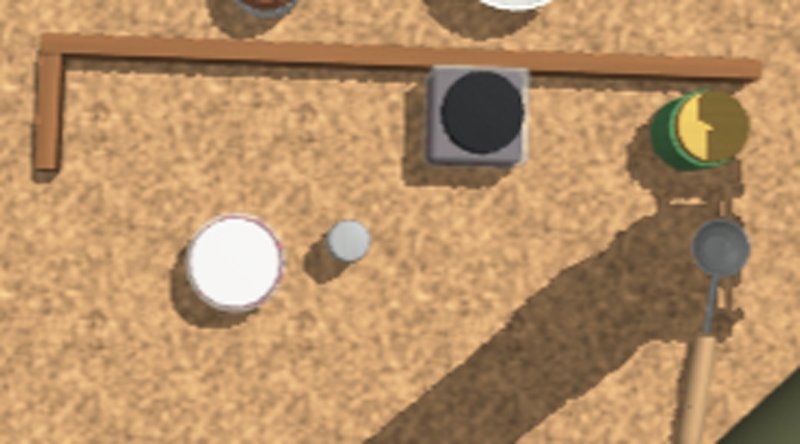

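The square jar is square against the rail (lid at 482,112), and nothing else has moved. I slipped 0.2 m in y when placing the tool: it hovers right of the green jar. I'll correct that before lowering it.

Emit:
carry_out --motion '[[[0,0.03,0],0],[[0,0.07,0],0],[[0,0.11,0],0],[[0,0.15,0],0],[[0,0.18,0],0],[[0,0.2,0],0],[[0,0.2,-0.03],0],[[0,0.2,-0.06],0],[[0,0.2,-0.09],0],[[0,0.2,-0.115],0],[[0,0.2,-0.13],0],[[0,0.2,-0.135],0],[[0,0.2,-0.135],0]]'

```text
time: 10.65
position: [0.6315, -0.2386, 0.0256]
tool_rot: [3.141, -0.046, 0.0]
ft_force: [-0.1, -0.1, -0.0]
grip_width: 0.461
```

Emit:
carry_out --motion '[[[0,0.01,0],0],[[0,0.018,0],0],[[0.001,0.024,0],0],[[0.001,0.028,0],0],[[0.001,0.032,0],0],[[0.001,0.036,0],0],[[0.001,0.041,0],0],[[0.001,0.047,0],0],[[0.002,0.053,0],0],[[0.002,0.06,0],0],[[0.002,0.067,0],0],[[0.002,0.074,0],0],[[0.002,0.081,0],0],[[0.003,0.088,0],0],[[0.003,0.095,0],0],[[0.003,0.102,0],0],[[0.003,0.109,0],0],[[0.003,0.116,0],0],[[0.004,0.123,0],0],[[0.004,0.13,0],0]]'

```text
time: 12.65
position: [0.6354, -0.1086, 0.0257]
tool_rot: [3.141, -0.048, 0.0]
ft_force: [-0.5, -5.4, 1.5]
grip_width: 0.462
```

Emit:
carry_out --motion '[[[0,0.007,0],0],[[0,0.014,0],0],[[0.001,0.021,0],0],[[0.001,0.028,0],0],[[0.001,0.035,0],0],[[0.001,0.042,0],0],[[0.001,0.049,0],0],[[0.002,0.056,0],0],[[0.002,0.063,0],0],[[0.002,0.07,0],0],[[0.002,0.077,0],0],[[0.003,0.084,0],0],[[0.003,0.091,0],0],[[0.003,0.098,0],0],[[0.003,0.105,0],0],[[0.003,0.112,0],0],[[0.004,0.119,0],0],[[0.004,0.126,0],0],[[0.004,0.133,0],0],[[0.004,0.14,0],0]]'

```text
time: 14.65
position: [0.6391, 0.0312, 0.0257]
tool_rot: [3.14, -0.048, -0.001]
ft_force: [0.7, -5.5, 2.9]
grip_width: 0.46
```

Contact with the end stop should come at about y = 0.111.

Emit:
carry_out --motion '[[[0,0.007,0],0],[[0,0.014,0],0],[[0.001,0.021,0],0],[[0.001,0.028,0],0],[[0.001,0.035,0],0],[[0.001,0.042,0],0],[[0.001,0.049,0],0],[[0.002,0.055,0],0],[[0.002,0.06,0],0],[[0.002,0.065,0],0],[[0.002,0.069,0],0],[[0.002,0.072,0],0],[[0.002,0.074,0],0],[[0.002,0.075,0],0],[[0.002,0.076,0],0]]'

```text
time: 16.15
position: [0.6409, 0.1067, 0.0257]
tool_rot: [3.14, -0.048, -0.001]
ft_force: [-0.3, -6.4, 3.8]
grip_width: 0.459
```

Emit:
carry_out --motion '[[[0,0.001,0],0],[[0,0.002,0],0],[[0,0.003,0],0]]'

```text
time: 16.45
position: [0.6408, 0.1096, 0.0257]
tool_rot: [3.14, -0.048, -0.001]
ft_force: [-0.2, -5.1, 3.7]
grip_width: 0.459
```

Emit:
carry_out --motion '[[[0,0.001,0],0],[[0,0.002,0],0]]'

```text
time: 16.65
position: [0.6408, 0.1111, 0.0257]
tool_rot: [3.139, -0.048, -0.001]
ft_force: [0.2, -7.4, 2.2]
grip_width: 0.462
```

Emit:
carry_out --motion '[[[0,0.001,0],0],[[0,0.002,0],0]]'

```text
time: 16.85
position: [0.6408, 0.111, 0.0257]
tool_rot: [3.137, -0.05, -0.001]
ft_force: [0.2, -10.2, 4.0]
grip_width: 0.461
```

Emit:
carry_out --motion '[[[0,0.001,0],0],[[0,0.001,0],0]]'

```text
time: 17.05
position: [0.6408, 0.111, 0.0258]
tool_rot: [3.136, -0.051, -0.001]
ft_force: [-0.5, -10.5, 3.7]
grip_width: 0.461
```

Emit:
carry_out --motion '[[[0,0.001,0],0],[[0,0.001,0],0],[[0,-0.01,0],0],[[0,-0.03,0],0],[[0,-0.045,0.005],0],[[0,-0.045,0.05],0],[[0,-0.045,0.095],0],[[0,-0.045,0.135],0.1],[[-0.01,-0.03,0.135],0.24],[[-0.02,-0.02,0.135],0.38],[[-0.03,-0.01,0.135],0.52],[[-0.04,0,0.135],0.66],[[-0.05,0.01,0.135],0.8],[[-0.06,0.02,0.135],0.94],[[-0.07,0.03,0.135],1.08],[[-0.08,0.04,0.135],1.22],[[-0.08,0.045,0.135],1.36],[[-0.08,0.045,0.135],1.5],[[-0.08,0.045,0.135],1.571],[[-0.08,0.045,0.135],1.571]]'

```text
time: 19.05
position: [0.5607, 0.1614, 0.1608]
tool_rot: [-2.252, -2.188, -0.001]
ft_force: [-0.6, 0.3, -1.2]
grip_width: 0.46
```

Emit:
carry_out --motion '[[[0,0,-0.03],0],[[0,0,-0.06],0],[[0,0,-0.09],0],[[0,0,-0.115],0],[[0,0,-0.13],0],[[0,0,-0.135],0],[[0.005,0,-0.135],0],[[0.01,0,-0.135],0],[[0.015,0,-0.135],0],[[0.019,0,-0.135],0],[[0.023,0,-0.135],0],[[0.027,-0.001,-0.135],0],[[0.03,-0.001,-0.135],0],[[0.033,-0.001,-0.135],0],[[0.034,-0.001,-0.135],0]]'

```text
time: 20.55
position: [0.5956, 0.1593, 0.0256]
tool_rot: [2.254, 2.188, 0.0]
ft_force: [-1.0, -0.2, 1.3]
grip_width: 0.456
```

Emit:
carry_out --motion '[[[0.001,0,0],0],[[0.002,0,0],0]]'

```text
time: 20.75
position: [0.5956, 0.1593, 0.0253]
tool_rot: [-2.252, -2.186, 0.004]
ft_force: [-7.3, -0.9, 5.6]
grip_width: 0.463
```

Emit:
carry_out --motion '[[[0.001,0,0],0],[[0.002,0,0],0]]'

```text
time: 20.95
position: [0.5956, 0.1593, 0.0253]
tool_rot: [-2.25, -2.184, 0.009]
ft_force: [-12.5, -0.5, 10.2]
grip_width: 0.459
```

Emit:
carry_out --motion '[[[0.001,0,0],0],[[0.001,0,0],0]]'

```text
time: 21.15
position: [0.5961, 0.1592, 0.0253]
tool_rot: [-2.249, -2.184, 0.011]
ft_force: [-11.2, -1.3, 8.7]
grip_width: 0.456
```

Emit:
carry_out --motion '[[[0.001,0,0],0],[[0.002,0,0],0]]'

```text
time: 21.35
position: [0.5969, 0.1592, 0.0252]
tool_rot: [-2.248, -2.183, 0.014]
ft_force: [-17.4, -2.1, 14.7]
grip_width: 0.457
```

Emit:
carry_out --motion '[[[0.001,0,0],0],[[0.001,0,0],0]]'

```text
time: 21.55
position: [0.5969, 0.1592, 0.0252]
tool_rot: [-2.247, -2.182, 0.016]
ft_force: [-19.0, -1.7, 15.4]
grip_width: 0.465
```

Emit:
carry_out --motion '[[[-0.01,0,0],0],[[-0.03,0,0],0],[[-0.05,0,0.005],0],[[-0.05,0,0.05],0],[[-0.05,0,0.095],0],[[-0.06,0,0.135],0],[[-0.09,-0.02,0.135],0],[[-0.11,-0.05,0.135],0],[[-0.135,-0.08,0.135],0],[[-0.155,-0.1,0.135],0],[[-0.161,-0.103,0.135],0],[[-0.161,-0.103,0.135],0]]'

```text
time: 22.75
position: [0.4423, 0.0566, 0.1608]
tool_rot: [-2.254, -2.187, -0.005]
ft_force: [0.6, 0.9, -0.7]
grip_width: 0.461
```

```bash
python3 - <<'E'
from h import *
d=shot('top');a=d['pixels']
cv2.imwrite('pics/p7.png',cv2.resize(a[125:275,165:435],(800,444),interpolation=cv2.INTER_CUBIC))
E
```

```text
(no output)
```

View pics/p7.png

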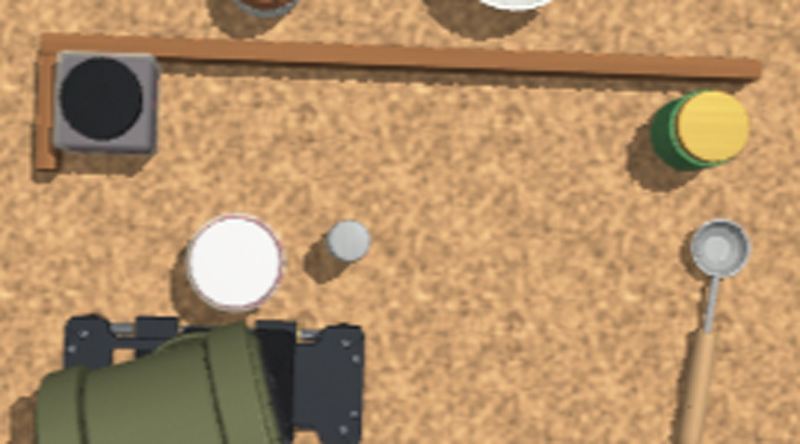

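The square jar is in the corner (lid at 101,98), tight to both strips. The round jar, shaker and green jar have not moved. I'll check the lid's position numerically at the end. Next I push the round jar.

Emit:
carry_out --motion '[[[0,0,-0.03],0],[[0,0,-0.06],0],[[0,0,-0.09],0],[[0,0,-0.115],0],[[0,0,-0.13],0],[[0,0,-0.135],0],[[0.007,0,-0.135],0],[[0.014,0,-0.135],0],[[0.019,0,-0.135],0],[[0.023,0,-0.135],0],[[0.027,0,-0.135],0],[[0.031,-0.001,-0.135],0],[[0.036,-0.001,-0.135],0],[[0.041,-0.001,-0.135],0],[[0.047,-0.001,-0.135],0],[[0.053,-0.001,-0.135],0],[[0.059,-0.002,-0.135],0],[[0.065,-0.002,-0.135],0],[[0.071,-0.002,-0.135],0],[[0.077,-0.002,-0.135],0]]'

```text
time: 24.8
position: [0.5199, 0.0543, 0.0255]
tool_rot: [2.254, 2.188, -0.0]
ft_force: [-2.5, 0.8, -0.2]
grip_width: 0.461
```

Emit:
carry_out --motion '[[[0.006,0,0],0],[[0.012,0,0],0],[[0.018,0,0],0],[[0.024,-0.001,0],0],[[0.03,-0.001,0],0],[[0.036,-0.001,0],0],[[0.042,-0.001,0],0],[[0.048,-0.001,0],0],[[0.054,-0.002,0],0],[[0.06,-0.002,0],0],[[0.064,-0.002,0],0],[[0.068,-0.002,0],0],[[0.071,-0.002,0],0],[[0.073,-0.002,0],0]]'

```text
time: 26.2
position: [0.5926, 0.0523, 0.0256]
tool_rot: [-2.254, -2.188, -0.0]
ft_force: [-2.0, 0.0, -0.0]
grip_width: 0.459
```

Emit:
carry_out --motion '[[[0.001,0,0],0],[[0.002,0,0],0],[[0.003,0,0],0]]'

```text
time: 26.5
position: [0.5953, 0.0524, 0.0256]
tool_rot: [-2.254, -2.188, -0.0]
ft_force: [-2.5, -0.0, -1.2]
grip_width: 0.462
```

Emit:
carry_out --motion '[[[0.001,0,0],0],[[0.002,0,0],0]]'

```text
time: 26.7
position: [0.5974, 0.0524, 0.0256]
tool_rot: [-2.254, -2.188, -0.0]
ft_force: [-1.8, 0.4, -0.3]
grip_width: 0.462
```

Emit:
carry_out --motion '[[[0.001,0,0],0],[[0.002,0,0],0]]'

```text
time: 26.9
position: [0.5995, 0.0524, 0.0256]
tool_rot: [-2.254, -2.188, -0.0]
ft_force: [-2.8, 0.9, 0.1]
grip_width: 0.459
```

Emit:
carry_out --motion '[[[0.001,0,0],0],[[0.002,0,0],0]]'

```text
time: 27.1
position: [0.6007, 0.0523, 0.0255]
tool_rot: [-2.253, -2.187, 0.002]
ft_force: [-6.3, -0.1, 1.6]
grip_width: 0.461
```

Emit:
carry_out --motion '[[[0.001,0,0],0],[[0.002,0,0],0]]'

```text
time: 27.3
position: [0.6009, 0.0524, 0.0254]
tool_rot: [-2.251, -2.185, 0.006]
ft_force: [-10.0, 0.1, 6.2]
grip_width: 0.461
```

Emit:
carry_out --motion '[[[-0.01,0,0],0],[[-0.03,0,0],0],[[-0.06,0,0.005],0],[[-0.09,0,0.04],0],[[-0.12,0,0.08],0],[[-0.14,0,0.12],0],[[-0.16,0,0.14],0],[[-0.16,0,0.16],0],[[-0.16,0,0.16],0]]'

```text
time: 28.2
position: [0.4458, 0.0533, 0.1887]
tool_rot: [2.253, 2.188, 0.015]
ft_force: [0.5, -0.2, 0.3]
grip_width: 0.46
```

```bash
python3 - <<'E'
from h import *
d=shot('top');a=d['pixels']
cv2.imwrite('pics/p8.png',cv2.resize(a[125:240,165:300],None,fx=5.92,fy=5.2,interpolation=cv2.INTER_CUBIC))
s=shot('scene','s8.png')
cv2.imwrite('pics/s8c.png',cv2.resize(s['pixels'][120:300,150:370],None,fx=3.3,fy=3.3,interpolation=cv2.INTER_CUBIC))
E
```

```text
(no output)
```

View pics/p8.png

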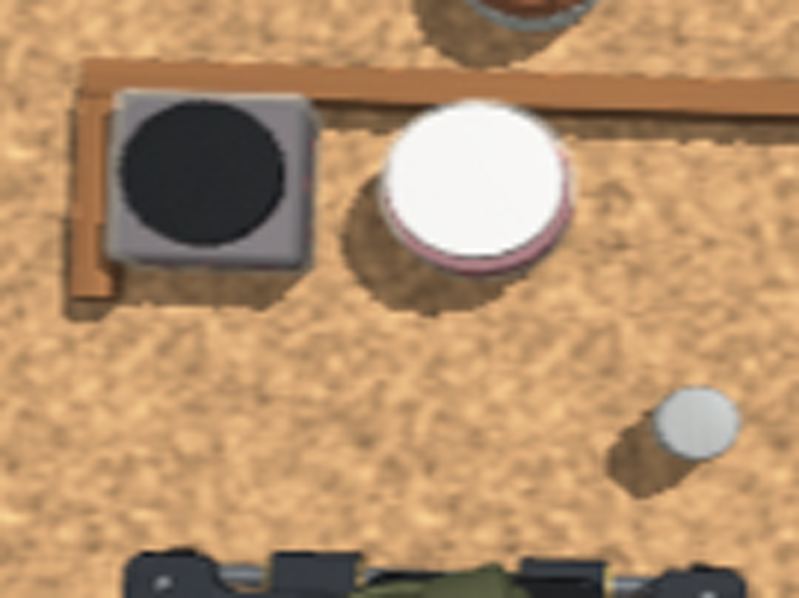

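View pics/s8c.png

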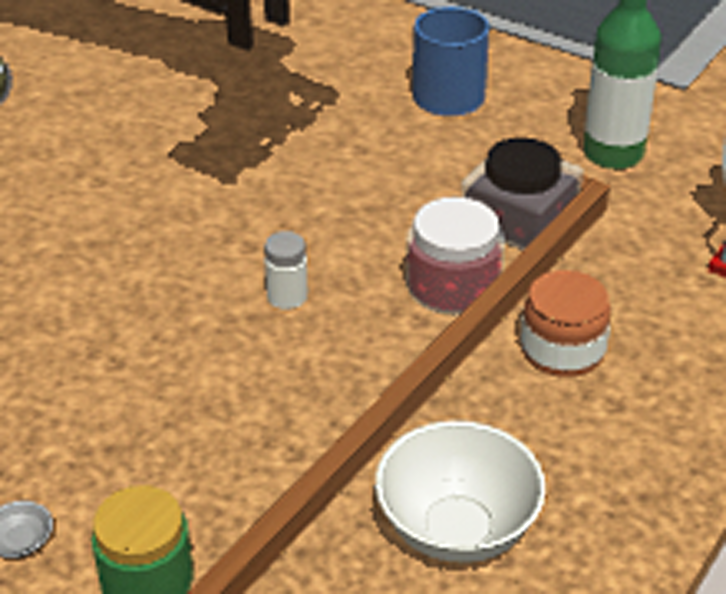

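The round jar is now at the rail and everything else is in place. Before handing in, I'll check flushness against predicted outlines for the exact corner pose.

```bash
python3 - <<'E'
from h import *
d=shot('top');im=d['pixels'];g=cv2.cvtColor(im,cv2.COLOR_BGR2GRAY).astype(np.float32)
y=-.03
C=np.array([.692,.204])
R=np.array([[np.cos(y),-np.sin(y)],[np.sin(y),np.cos(y)]])
rk=lambda p:(R.T@(np.array(p)[:2]-C)*1000).round(1)
# lid centroids
sub=im.max(2)
m=np.zeros(g.shape,np.uint8);m[138:170,180:220]=1
for nm,mask in(('sq',(sub<70)),('round',(im.min(2)>200))):
    mm=np.zeros(g.shape,np.uint8);mm[138:180,178:265]=mask[138:180,178:265]
    n,l,st,ce=cv2.connectedComponentsWithStats(mm);k=1+st[1:,4].argmax()
    print(nm,st[k],rk(px2w(d,*ce[k],.07)))
# subpixel steepest-gradient edges along rack-frame scan lines at height z
def scan(fix,axis,a,b,z):
    t=np.linspace(a,b,201);v=[]
    for s in t:
        q=np.array([fix,s]) if axis else np.array([s,fix])
        u=w2px(d,[*(C+R@q),z]);v.append(cv2.remap(im,np.float32([[u[0]]]),np.float32([[u[1]]]),cv2.INTER_LINEAR)[0,0].astype(float))
    v=cv2.GaussianBlur(np.array(v)[:,None,:],(1,15),0)[:,0]
    return (t[np.linalg.norm(np.gradient(v,axis=0),axis=1).argmax()]*1000).round(1)
print('jar left edge y (want 0):',[scan(x,1,-.012,.012,.054) for x in(-.015,-.03,-.045,-.06,-.072)])
print('jar back edge x (want 0):',[scan(yy,0,-.012,.012,.054) for yy in(-.012,-.025,-.042,-.06,-.072)])
print('jar right edge y (-84):',[scan(x,1,-.096,-.072,.054) for x in(-.015,-.03,-.045,-.06,-.072)])
print('jar near edge x (-84):',[scan(yy,0,-.096,-.072,.054) for yy in(-.012,-.025,-.042,-.06,-.072)])
print('stop inner y:',[scan(x,1,-.01,.012,.03) for x in(-.092,-.095,-.098)])
print('stop outer y(18):',[scan(x,1,.01,.026,.03) for x in(-.02,-.05,-.08,-.095)])
print('rail inner x:',[scan(yy,0,-.01,.012,.03) for yy in(-.2,-.25,-.3,-.4,-.5)])
print('rail outer x(18):',[scan(yy,0,.01,.026,.03) for yy in(-.05,-.1,-.2,-.3,-.4,-.5)])
E
```

```text
sq [185 145  28  27 602] [-41.7 -40.8]
round [231 145  29  29 669] [ -40.5 -152.5]
jar left edge y (want 0): [np.float64(0.7), np.float64(-4.4), np.float64(-2.8), np.float64(-10.7), np.float64(1.0)]
jar back edge x (want 0): [np.float64(1.1), np.float64(-6.8), np.float64(-5.5), np.float64(0.2), np.float64(0.7)]
jar right edge y (-84): [np.float64(-78.2), np.float64(-83.4), np.float64(-72.7), np.float64(-85.4), np.float64(-85.8)]
jar near edge x (-84): [np.float64(-78.8), np.float64(-78.7), np.float64(-75.6), np.float64(-85.0), np.float64(-84.0)]
stop inner y: [np.float64(2.5), np.float64(2.2), np.float64(-3.8)]
stop outer y(18): [np.float64(23.2), np.float64(24.4), np.float64(23.4), np.float64(24.6)]
rail inner x: [np.float64(1.5), np.float64(0.3), np.float64(2.9), np.float64(1.4), np.float64(1.7)]
rail outer x(18): [np.float64(18.6), np.float64(20.3), np.float64(18.8), np.float64(17.4), np.float64(18.6), np.float64(17.4)]
```

The top camera resolves only about 2.5 mm per pixel, so it can't settle flushness. I'll put the wrist camera over the corner.

```bash
python3 - <<'E'
from h import *
d=shot('wrist');s=get_state();print(s['position'],np.round(d['extrinsics'],3).tolist(),np.array(d['mtx'])[0])
E
```

```text
[0.44327294 0.05209797 0.18468226] [[0.031, 0.965, 0.259, 0.374], [1.0, -0.03, -0.006, 0.054], [0.002, 0.259, -0.966, 0.349], [0.0, 0.0, 0.0, 1.0]] [320.00388315   0.         259.78588991]
```

Emit:
carry_out --motion '[[[0.03,0.035,0],0],[[0.06,0.07,0],0],[[0.09,0.105,0],0],[[0.115,0.14,0],0],[[0.127,0.152,-0.02],0],[[0.127,0.152,-0.04],0],[[0.127,0.152,-0.06],0],[[0.127,0.152,-0.075],0],[[0.127,0.152,-0.075],0],[[0.127,0.152,-0.075],0]]'

```text
time: 29.4
position: [0.5705, 0.2039, 0.1103]
tool_rot: [2.255, 2.187, -0.001]
ft_force: [0.5, 0.1, 0.3]
grip_width: 0.461
```

```bash
python3 - <<'E'
from h import *
d=shot('wrist');a=d['pixels'];print(get_state()['position'])
for p in ([.692,.204,.03],[.692,.204,0.054],[.61,.2065,.054],[.595,.207,.03]): print(p,w2px(d,p).round(1))
cv2.imwrite('pics/w9.png',cv2.resize(a,(800,600),interpolation=cv2.INTER_CUBIC))
E
```

```text
[0.57095742 0.20418422 0.11112107]
[0.692, 0.204, 0.03] [264.  329.3]
[0.692, 0.204, 0.054] [264.4 349. ]
[0.61, 0.2065, 0.054] [264.8 257.5]
[0.595, 0.207, 0.03] [264.4 227.2]
```

View pics/w9.png

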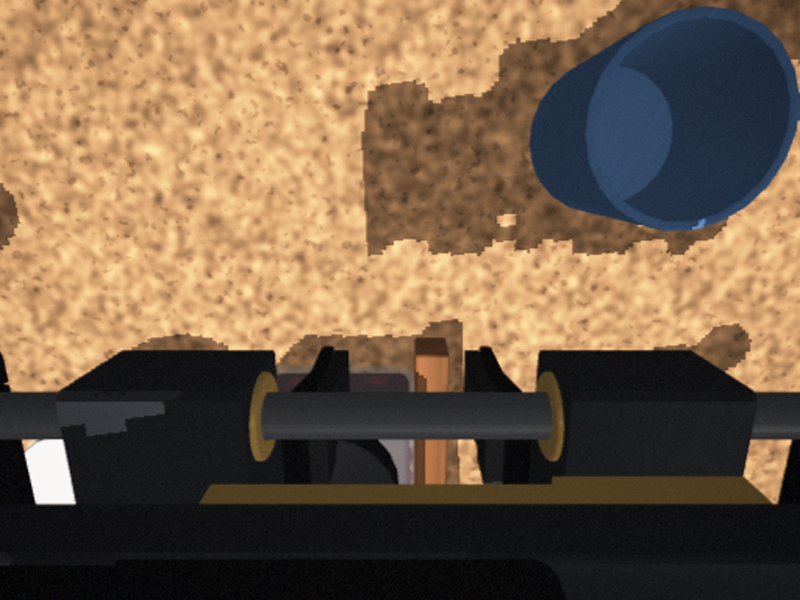

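```bash
python3 - <<'E'
from h import *
d=shot('wrist');a=d['pixels']
cv2.imwrite('pics/w10.png',cv2.resize(a[212:312,235:300],None,fx=6,fy=6,interpolation=cv2.INTER_NEAREST))
for v in (243,248,285,295,303): print(v,a[v,256:276].tolist())
E
```

```text
243 [[45, 42, 51], [47, 44, 52], [48, 45, 53], [46, 43, 53], [47, 45, 57], [69, 80, 94], [79, 92, 108], [85, 100, 116], [71, 86, 105], [42, 57, 80], [34, 54, 85], [37, 62, 97], [42, 66, 104], [40, 65, 102], [40, 63, 101], [38, 62, 99], [42, 65, 102], [69, 110, 172], [79, 124, 191], [78, 123, 188]]
248 [[45, 43, 52], [45, 44, 52], [48, 45, 53], [45, 41, 51], [48, 45, 54], [65, 70, 82], [76, 91, 105], [88, 104, 121], [76, 93, 110], [47, 62, 84], [36, 56, 85], [42, 65, 101], [41, 66, 104], [42, 68, 103], [40, 63, 102], [39, 64, 100], [39, 61, 99], [64, 106, 169], [77, 122, 190], [78, 121, 188]]
285 [[126, 126, 133], [127, 126, 136], [123, 120, 129], [118, 113, 124], [111, 109, 119], [106, 103, 120], [121, 130, 144], [120, 133, 145], [95, 107, 119], [50, 64, 85], [37, 57, 90], [40, 65, 100], [41, 66, 102], [41, 64, 100], [39, 65, 100], [65, 109, 171], [76, 123, 189], [77, 123, 188], [74, 120, 186], [78, 123, 187]]
295 [[123, 121, 132], [126, 123, 135], [120, 118, 129], [116, 114, 123], [110, 109, 126], [105, 100, 131], [104, 104, 136], [117, 131, 149], [99, 111, 125], [49, 64, 86], [36, 57, 89], [40, 63, 99], [39, 63, 99], [36, 59, 94], [40, 64, 99], [42, 65, 99], [67, 110, 167], [75, 121, 187], [75, 121, 185], [75, 120, 185]]
303 [[125, 121, 134], [126, 123, 134], [121, 120, 130], [113, 110, 121], [109, 105, 117], [102, 99, 120], [97, 94, 122], [107, 115, 138], [93, 104, 120], [52, 66, 88], [38, 57, 92], [40, 63, 99], [41, 63, 99], [39, 63, 98], [40, 63, 99], [40, 64, 99], [65, 105, 165], [74, 119, 183], [72, 116, 182], [73, 118, 183]]
```

View pics/w10.png

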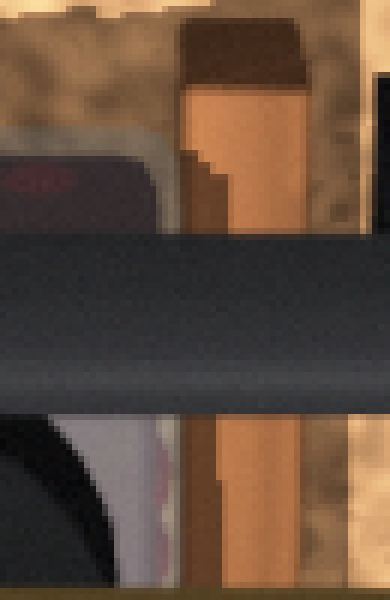

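Close up, the jar's glass edge meets the end stop at the same column (about 264.5) in every visible row, with no counter showing between. It is flush and parallel, so I'm handing in.

```bash
python3 -c "
from h import *
print(get_state()['ft_force'],get_state()['time']);print(ticket.close_job())"
```

```text
[ 0.68689005 -0.16379848  0.12309857] 29.5
the job is handed in; nothing more can be done
None
```

The square jar is in the rack corner against both the long rail and the end stop, and the round jar is back against the long rail. I handed the job in at 29.5 s with the arm clear of everything.

**What I did:** With the half-open fingers low, at about 25 mm, I pushed the square jar back to the rail. I then pushed it left along the rail to the end stop and pressed it once more against the rail. That last press moved it about 1.3 mm before it held firm at 19 N. Last, I pushed the round jar straight back until it stopped against the rail, at about 10 N.

**Last checks:**
- **End stop:** in the wrist close-up the square jar's edge meets the end stop with no visible gap and runs parallel to it, to about half a millimetre.
- **Rail:** contact for both jars rests on the tool stalling under force within about 2 mm of the expected place, and on the top and scene views. I did not take a close-up there.
- **Other objects:** the shaker and the other items show no movement in the pictures. The spoon was not looked at again in full after the round-jar push.

**Checks that disagreed:**
- **Edge scan:** the automatic scan in the top image was too noisy to confirm flushness. It put the end stop about 2 mm off my estimate, which is why I took the close-up.
- **Tool placement:** I once placed the tool 0.2 m too far right, high above the counter, and corrected it before lowering. It touched nothing.

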